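Pack the coffee pods down the dispenser tube

ROBOT

A 6-joint arm with a two-finger parallel gripper is mounted at the origin on the work surface. World frame = base frame: x ahead of the robot, y to its left, z up, the work surface at z = 0. Lengths are in m, angles in degrees, forces in N, time in s.
With the tool pointing down it reaches from about 0.3 to 0.75 m from the base axis. Payload 8.5 kg.
Tool frame: the origin (TCP) lies midway between the tips of the shut fingers; the grasp point (between the pads) lies 19 mm behind it; z points along the fingers, y is the line along which they close (so a half turn about z gives the same grasp; the last joint's range is limited). The gripper opens to 85 mm and grips with 20 to 120 N. Pads are 22 mm wide; open, the fingers measure 114 mm over their backs; the gripper's body (76 mm by 85 mm) begins 54 mm behind the grasp point. The pads swing forward as they close: fully open they stand 13 mm farther back than shut.
Start: joints at [55.732, 21.807, 74.336, -0, 83.858, -12.336], TCP at [0.205, 0.51, 0.231] pointing down, gripper open.
Joint ranges: [-178.18, 178.18], [-50.72, 133.34], [12.68, 142.11], [-81.47, 261.47], [9.98, 163.14], [-165.26, 165.26]. Speed limits (degrees/s): [136.94, 136.94, 180, 180, 180, 180].

INTERFACE

Orientations are given as a 3x3 rotation matrix whose columns are the frame's x, y, z axes.
In Python, from rig import env, get_image, close_job gives the robot as it stands.
- The arm moves only by the tool step_arm, never from a script. Its argument "targets" is a list of rows, each a list of 2 entries, a list of its own where there are three numbers: the shift along the tool's x, y, z as a fraction of full scale, then the turn, a rotation vector about the tool's x, y, z as a fraction of full scale. In form: [[[x, y, z], [wx, wy, wz]], ...]. A call has 1 to 10 rows; each row is the pose to reach, as a shift and turn from the pose commanded when the call began, along the tool's axes at that moment; what a row does not reach only later rows make up. Full scale, the value 1, is 0.3 m for a shift and 45 degrees for a turn. A row lasts 1/12 s, in which the tool goes at most 41.7 mm and 7.16 degrees, less where a joint would pass 70% of its speed; a pose out of reach is approached as far as the arm can. A call with a number of a shift or a turn outside -1 to 1 is refused whole. A call with a gripper value outside its range is refused whole. "jaw" is the finger opening in mm, from 0 to 85.4, set as the call begins (left out, the last holds). The fingers move at their own pace and stop on an object; "grip_force" is the grip in N (left out, the last holds). Time passes only in rows, so rows that repeat a pose let the fingers close. It gives the time, the measured TCP pose, the force, the opening and the grip force at its end, in the units of the state.
- env.observe(): the state, without advancing time (a new reading comes with each control period).
- get_image(name): name is "side" or "top" or "wrist"; returns a dict with "img" (384x512x3 uint8, red, green, blue), "z_map" (384x512 float32, m along the optical axis (not along the pixel's ray), 0 where there is no reading), "intrinsics" (3x3 intrinsics, pixels), "rvec" (rotation vector, rad) and "tvec" (3), from world to camera coordinates, as OpenCV has them. Camera axes: x right, y down, z forward; pixel columns grow to the right and rows downward; lengths in m; the calibration is good to about 2 mm. A picture is of the moment at which its call begins.
- close_job(): hands the job in; it is judged then, once.
The state is a dict: "time_s": time; "q": joint angles; "qvel": joint speeds; "joint_efforts": joint torques, N m; "position": TCP position; "tool_rot": TCP orientation; "ft_force": force on the tool from outside, world axes, zero at the start; "wrist_torque": the same for the moment, N m; "grip_width": finger opening in m; "gripper_force": force on a finger pad.
Only numpy, scipy, OpenCV 4.12 (cv2) and the standard library are available. Lean on these libraries where they do the work, as an engineer would, in place of code of your own. Each camera call takes 0.05 s, during which the arm holds its last target. There are 200 camera calls.

TASK

The stack of coffee pods is hung up partway down the narrow clear tube. Take the long straight wooden plunger from the tool stand, push the pods with it fully down to the bottom of the tube and bear down firmly so they are packed tight. Then let go, leaving the plunger standing upright in the tube on top of the pods.

Things in the scene. Friction and masses are not known exactly. Their poses are not given: they have to be found in the camera images.
- plunger: Plain straight wooden rod, 180 mm long: round flat foot 36 mm wide and 45 mm tall, then a straight shaft 24 mm wide up to a flat top; about 0.1 kg. Starts upright, foot down in a hole of the stand, its top 195 mm above the counter, taller than anything near the stand or tube. Origin: centre of the foot's underside; z up the shaft. At the start x points across the row of holes, y along it.
- stand: Fixed dark wooden block, 80 mm wide (x), 250 mm long (y), 45 mm tall, with a row of three round holes 46 mm wide, 30 mm deep, 85 mm apart along y, the middle one at the centre. They hold the plunger and two shorter wooden tools (at most 140 mm long, up to 36 mm wide): a waisted muddler and a honey dipper with a ribbed head. Origin: centre of its underside.
- tube: Narrow clear upright tube fixed to the counter on a brass disc 96 mm wide: outer diameter 68 mm, inner 60 mm, open top, rim 145 mm and inner floor 15 mm above the counter. Origin: on the tube's axis at counter level; z up. The wider, lower clear canister near it (96 mm wide, 95 mm tall, a few pods lying in it) is not the one; either may be the nearer.
- pods (a joint): How far the stack of four brown coffee pods (56 mm wide, 48 mm tall in all, moving as one) is pushed down the tube, m. 0: its top is 118 mm above the counter; 0.055: fully home, top at 63 mm. Starts between 0 and 0.025. Snug: it stays where it is left and takes about 3 N to slide; once home it is rigid and the force rises sharply.
Things that resemble listed ones, but are neither listed nor needed, are in the scene too. What is shaped like the plunger but blue or purple is not meant.

How it is judged (in metres and radians):
On the way:
1. the plunger, inside the tube, held in the fingers, presses the fully lowered pods with more than 6 N for a moment (0.05 s) (value of joint pods above 0.051 m and contact force between plunger and tube above 6 N and contact force between the fingers and plunger above 2 N and horizontal distance between plunger and tube below 0.02 m and z of plunger in the frame of tube below 0.072 m), for 0.05 s.
At the end, for the whole second after the job is handed in: The pods are within 4 mm of the bottom of their travel, and the released plunger stands at rest in the tube on them: foot within 20 mm of the tube's axis and less than 72 mm above the counter, tilted less than 0.2 rad (value of joint pods above 0.051 m and horizontal distance between plunger and tube below 0.02 m and z of plunger in the frame of tube below 0.072 m and angle between plunger's own z axis and vertical below 0.2 rad and linear speed of plunger below 0.03 m/s); the robot touches nothing.
It also fails if it takes over 42 s, if anything falls off the work surface, if the arm or the gripper's body presses on something with over 40 N, if the wrist force passes 120 N, or if a joint passes its speed limit or range.

## Working session

There is one attempt and no reset: what is moved stays moved. The work goes in short steps, Python scripts to look and compute and a tool call to move; the robot and the scene stay as the last step left them, time stands still between calls to the robot, and variables do not carry over. Pictures are saved under pics/ and viewed, at most 10 in all, crops included, and the job is handed in when it is done.

Besides the shell and the picture viewer there is one more tool, called after ">>>" as name([rows], argument=value, ...), one row to a line, values as JSON. step_arm: Moves the arm, as the interface text tells. Its arguments: {"type":"object","properties":{"targets":{"type":"array","items":{"type":"array"}},"jaw":{"type":"number"},"grip_force":{"type":"number"}},"required":["targets"]}

```bash
mkdir -p pics
cat > h.py <<'E'
import numpy as np,cv2
from rig import env,get_image,close_job
def cloud(d):
    K=d["intrinsics"];z=d["z_map"];R=cv2.Rodrigues(np.array(d["rvec"],float))[0];t=np.array(d["tvec"]).ravel()
    v,u=np.mgrid[:z.shape[0],:z.shape[1]]
    c=np.stack([(u-K[0][2])/K[0][0]*z,(v-K[1][2])/K[1][1]*z,z],-1)
    w=(c-t)@R; w[z<=0]=np.nan
    return w
def grab(n):
    d=get_image(n); return d,cloud(d)
def save(im,f,s=1):
    cv2.imwrite(f,cv2.resize(im[...,::-1],None,fx=s,fy=s,interpolation=cv2.INTER_CUBIC))
E
python3 - <<'E'
from h import *
s,_=grab("side");t,w=grab("top");
np.savez("top0",w=w,img=t["img"]);np.savez("side0",w=cloud(s),img=s["img"],K=s["intrinsics"],r=s["rvec"],t=s["tvec"])
save(s["img"],"pics/s.png",1.5);save(t["img"],"pics/t.png",1.5)
o=env.observe();print(o)
E
```

```text
{'time_s': 0.1, 'q': array([ 5.57315672e+01,  2.18361986e+01,  7.43801709e+01, -1.52990492e-03,
        8.38580615e+01, -1.23355903e+01]), 'qvel': array([-0.06478887, -0.01540564, -0.20693219,  0.028702  , -0.04955452,
       -0.01208233]), 'joint_efforts': array([ 4.20564611e-03, -4.49212396e+01, -2.31659889e+01, -9.72988073e-05,
        3.57405574e-03,  2.34721819e-05]), 'position': array([0.20528648, 0.50996016, 0.23078366]), 'tool_rot': array([[-9.27623285e-01,  3.73516448e-01, -7.09526674e-04],
       [ 3.73517037e-01,  9.27622681e-01, -1.08850887e-03],
       [ 2.51597070e-04, -1.27474647e-03, -9.99999156e-01]]), 'ft_force': array([-0.44399875,  0.08067923, -0.35712666]), 'wrist_torque': array([-0.02907027, -0.00436982,  0.00622402]), 'gripper_force': 0.0, 'grip_width': 0.08548238707094319}
```

View pics/s.png

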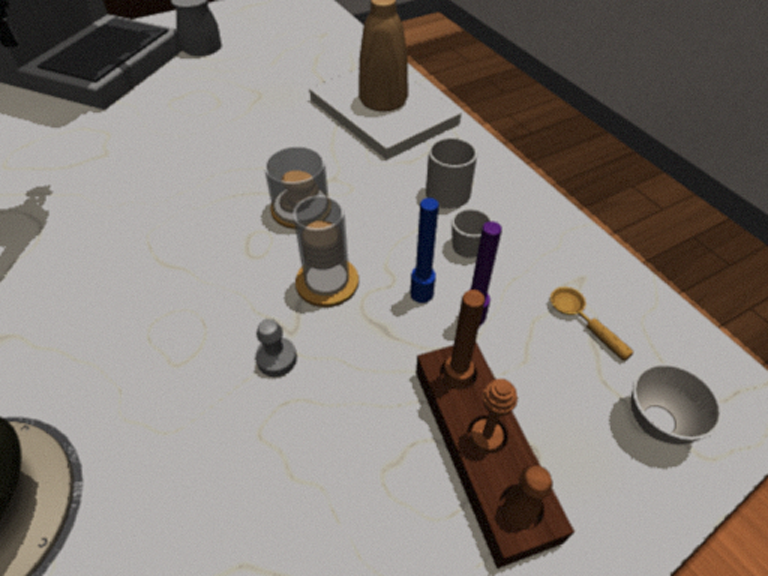

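View pics/t.png

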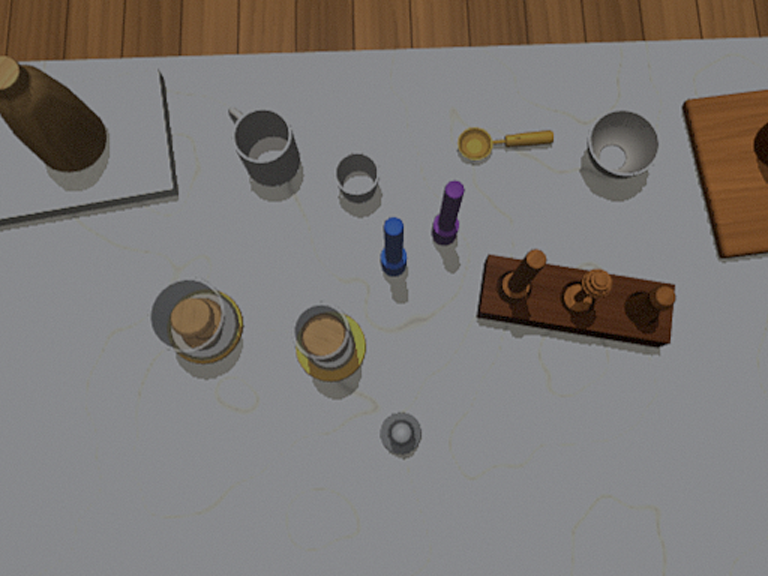

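Both pictures are at 1.5x scale. Candidates for the plunger, with their top-view pixels:
- Brown straight rod in the left end hole (535,260)
- Blue rod (393,245)
- Purple rod (450,210)
- Honey dipper (597,283)
- Short muddler (662,296)

I choose the brown rod. The narrow tube is at (325,340) and the wide canister, which I won't use, is at (200,320). Next I measure these and take the close crop.

Run:
```python
from h import *
a=np.load("top0.npz");w=a["w"];im=a["img"];b=np.load("side0.npz");ws=b["w"]
def P(u,v,W=w):return np.round(W[int(v/1.5),int(u/1.5)],3)
print("top:",{n:P(*p).tolist() for n,p in dict(rod=(536,258),base=(515,285),dip=(597,280),mud=(664,296),blue=(393,226),pur=(454,189),pods=(325,335),disc=(330,372),can=(195,315),knob=(401,432)).items()})
def circ(W,c,r,lo,hi):
    d=np.hypot(W[...,0]-c[0],W[...,1]-c[1]);m=(d<r)&(W[...,2]>lo)&(W[...,2]<hi)
    p=W[m]; 
    if len(p)<5: return len(p)
    e=cv2.minEnclosingCircle(p[:,:2].astype(np.float32));return len(p),p.mean(0).round(4),np.round(e,4) if 0 else e
for n,W in(("t",w),("s",ws)):
  c=P(536,258)
  print(n,"rodtop",circ(W,c,.03,.188,.205),circ(W,c,.03,.1,.188))
  c=P(325,335); 
  for lo,hi in((.135,.155),(.06,.13),(.003,.03)): print(n,lo,circ(W,c,.065,lo,hi))
# disc colour
hsv=cv2.cvtColor(im,cv2.COLOR_RGB2HSV);print(hsv[248,220])
c=P(325,335);d=np.hypot(w[...,0]-c[0],w[...,1]-c[1])
m=(hsv[...,1]>120)&(d<.08)&(w[...,2]<.03)&(w[...,2]>0.0);p=w[m];print("disc",len(p),cv2.minEnclosingCircle(p[:,:2].astype(np.float32)),np.median(p[:,2]))
# stand top
m=(w[...,2]>.038)&(w[...,2]<.052)&(np.hypot(*(np.moveaxis(w[...,:2]-P(580,295)[:2],-1,0)))<.16)
p=w[m];print("stand",len(p),cv2.minAreaRect(p[:,:2].astype(np.float32)))
# zrange in hist of tall things near path
g=w[(w[...,2]>.1)];print(np.nanmax(g[:,2]))
save(im[150:250,180:460],"pics/crop.png",2.8)
```

```text
top: {'rod': [0.562, -0.135, 0.196], 'base': [0.553, -0.127, 0.101], 'dip': [0.545, -0.214, 0.152], 'mud': [0.528, -0.299, 0.127], 'blue': [0.611, 0.023, 0.18], 'pur': [0.651, -0.049, 0.182], 'pods': [0.498, 0.111, 0.106], 'disc': [0.461, 0.113, 0.008], 'can': [0.536, 0.282, 0.059], 'knob': [0.379, 0.021, 0.081]}
t rodtop (151, array([ 0.5608, -0.1343,  0.1934]), ((0.5614399313926697, -0.13458873331546783), 0.011695701628923416)) (191, array([ 0.5548, -0.1295,  0.1462]), ((0.560982882976532, -0.13461340963840485), 0.012028640136122704))
t 0.135 (311, array([0.497 , 0.1129, 0.1426]), ((0.49656942486763, 0.1125246062874794), 0.034149087965488434))
t 0.06 (1004, array([0.4965, 0.1127, 0.1039]), ((0.4942149817943573, 0.11112427711486816), 0.03344539552927017))
t 0.003 (593, array([0.4785, 0.1019, 0.0094]), ((0.5004757642745972, 0.11250841617584229), 0.064254991710186))
s rodtop (165, array([ 0.5637, -0.1392,  0.1932]), ((0.564580500125885, -0.13797907531261444), 0.012152077630162239)) (449, array([ 0.5592, -0.1439,  0.1468]), ((0.5643864870071411, -0.1386675387620926), 0.012232323177158833))
s 0.135 (334, array([0.5   , 0.1085, 0.141 ]), ((0.4995514154434204, 0.11012658476829529), 0.03512304648756981))
s 0.06 (1097, array([0.4968, 0.0997, 0.1014]), ((0.5006625652313232, 0.10892274975776672), 0.034354668110609055))
s 0.003 (607, array([0.4925, 0.0886, 0.0117]), ((0.5004885792732239, 0.10900215059518814), 0.047951869666576385))
[ 20 156 103]
disc 479 ((0.49685174226760864, 0.11162974685430527), 0.04680764675140381) 0.00883499096224971
stand 3540 ((0.5445653200149536, -0.21847958862781525), (0.2506149113178253, 0.08142708241939545), 78.43270874023438)
0.22597544016942053
```

View pics/crop.png

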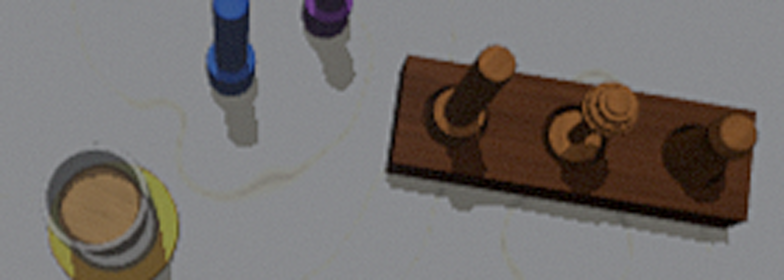

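The crop shows the brown straight rod in the left end hole at crop pixel (497,65), the tallest and unwaisted, so the choice stands. I'll close the fingers across the row.

```bash
cat >> h.py <<'E'
def go(p,yaw=None):
    "print tool-frame fractions to reach TCP p with tool y at world yaw (deg), tool down"
    from scipy.spatial.transform import Rotation as Ro
    o=env.observe();R=o["tool_rot"];d=R.T@(np.array(p)-o["position"])
    w=np.zeros(3)
    if yaw is not None:
        a=np.radians(yaw);y=np.array([np.cos(a),np.sin(a),0]);z=np.array([0,0,-1.])
        w=Ro.from_matrix(R.T@np.stack([np.cross(y,z),y,z],1)).as_rotvec(True)/45
    print("shift",np.round(d/.3,3),"turn",np.round(w,3),"mm",np.round(np.linalg.norm(d)*1e3,1))
E
python3 -c "
from h import *
go([.384,.187,.24],28)"
```

```text
shift [-0.955 -0.776 -0.03 ] turn [-0.002  0.     0.89 ] mm 369.2
```

>>> step_arm([
  [[-0.955, -0.776, -0.03], [0, 0, 0.89]],
  [[-0.955, -0.776, -0.03], [0, 0, 0.89]],
  [[-0.955, -0.776, -0.03], [0, 0, 0.89]],
  [[-0.955, -0.776, -0.03], [0, 0, 0.89]],
  [[-0.955, -0.776, -0.03], [0, 0, 0.89]],
  [[-0.955, -0.776, -0.03], [0, 0, 0.89]],
  [[-0.955, -0.776, -0.03], [0, 0, 0.89]],
  [[-0.955, -0.776, -0.03], [0, 0, 0.89]],
  [[-0.955, -0.776, -0.03], [0, 0, 0.89]],
  [[-0.955, -0.776, -0.03], [0, 0, 0.89]],
], jaw=85, grip_force=60)

```text
time_s: 0.93
position: [0.3868, 0.1828, 0.2402]
tool_rot: [[-0.464, 0.886, 0.001], [0.886, 0.464, -0.001], [-0.002, -0.0, -1.0]]
ft_force: [0.3, 0.5, -0.5]
grip_width: 0.0851
gripper_force: 0.0
```

```bash
python3 -c "
from h import *
o=env.observe();print(o['time_s'],o['position']);go([.5625,-.1365,.24],-12)"
```

```text
0.9333 [0.38684639 0.18280336 0.24024316]
shift [-1.215  0.024  0.003] turn [0.001 0.002 0.882] mm 364.4
```

>>> step_arm([
  [[-0.95, 0.02, 0], [0, 0, 0.88]],
  [[-0.95, 0.02, 0], [0, 0, 0.88]],
  [[-0.95, 0.02, 0], [0, 0, 0.88]],
  [[-0.95, 0.02, 0], [0, 0, 0.88]],
  [[-0.95, 0.02, 0], [0, 0, 0.88]],
  [[-0.95, 0.02, 0], [0, 0, 0.88]],
  [[-0.95, 0.02, 0], [0, 0, 0.88]],
  [[-0.95, 0.02, 0], [0, 0, 0.88]],
  [[-0.95, 0.02, 0], [0, 0, 0.88]],
  [[-0.95, 0.02, 0], [0, 0, 0.88]],
])

```text
time_s: 1.77
position: [0.523, -0.061, 0.24]
tool_rot: [[0.201, 0.98, -0.001], [0.98, -0.201, 0.001], [0.0, -0.001, -1.0]]
ft_force: [-0.3, 1.2, -0.2]
grip_width: 0.0845
gripper_force: 0.0
```

Run:
```python
from h import *
go([.5625,-.1365,.24],-12)
d,w=grab("wrist");m=(w[...,2]>.185)&(w[...,2]<.205);p=w[m];print(len(p),p.mean(0),cv2.minEnclosingCircle(p[:,:2].astype(np.float32)))
```

```text
shift [-0.22   0.179 -0.   ] turn [-0.001 -0.001  0.01 ] mm 85.2
1038 [ 0.56324043 -0.13357134  0.19329073] ((0.5633314251899719, -0.13574878871440887), 0.012125690467655659)
```

>>> step_arm([
  [[-0.22, 0.18, 0], [0, 0, 0]],
  [[-0.22, 0.18, 0], [0, 0, 0]],
  [[-0.22, 0.18, 0], [0, 0, 0]],
  [[-0.22, 0.18, 0], [0, 0, 0]],
  [[-0.22, 0.18, 0.12], [0, 0, 0]],
  [[-0.22, 0.18, 0.24], [0, 0, 0]],
  [[-0.22, 0.18, 0.34], [0, 0, 0]],
  [[-0.22, 0.18, 0.34], [0, 0, 0]],
  [[-0.22, 0.18, 0.34], [0, 0, 0]],
])

```text
time_s: 2.57
position: [0.5626, -0.1355, 0.1386]
tool_rot: [[0.199, 0.98, -0.002], [0.98, -0.199, 0.001], [0.001, -0.002, -1.0]]
ft_force: [-0.7, -0.3, 0.4]
grip_width: 0.0853
gripper_force: 0.0
```

Run:
```python
from h import *
go([.563,-.136,.137],-12); print(env.observe()["ft_force"])
d,w=grab("side"); save(d["img"][130:384,230:440],"pics/s2.png",2.3)
```

```text
shift [-0.001  0.002  0.005] turn [-0.002 -0.001  0.011] mm 1.8
[-0.69870194 -0.33079977  0.42330837]
```

View pics/s2.png

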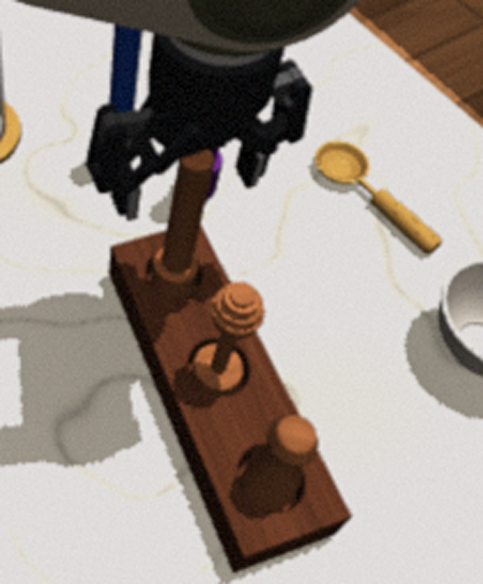

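The fingers straddle the brown rod, whose top shows at crop pixel (197,160), and stay clear of the dipper at (238,305). Next I close the fingers.

>>> step_arm([
  [[0, 0, 0.004], [0, 0, 0]],
  [[0, 0, 0.004], [0, 0, 0]],
  [[0, 0, 0.004], [0, 0, 0]],
  [[0, 0, 0.004], [0, 0, 0]],
  [[0, 0, 0.004], [0, 0, 0]],
  [[0, 0, 0.004], [0, 0, 0]],
  [[0, 0, 0.004], [0, 0, 0]],
  [[0, 0, 0.004], [0, 0, 0]],
  [[0, 0, 0.004], [0, 0, 0]],
  [[0, 0, 0.004], [0, 0, 0]],
], jaw=0, grip_force=80)

```text
time_s: 3.45
position: [0.5634, -0.1372, 0.1378]
tool_rot: [[0.201, 0.98, 0.001], [0.98, -0.201, -0.001], [-0.0, 0.001, -1.0]]
ft_force: [0.5, -0.5, 7.1]
grip_width: 0.0224
gripper_force: 78.0
```

>>> step_arm([
  [[0, 0, -0.05], [0, 0, 0]],
  [[0, 0, -0.12], [0, 0, 0]],
  [[0, 0, -0.22], [0, 0, 0]],
  [[0, 0, -0.32], [0, 0, 0]],
  [[0, 0, -0.42], [0, 0, 0]],
  [[0, 0, -0.52], [0, 0, 0]],
  [[0, 0, -0.55], [0, 0, 0]],
  [[0, 0, -0.55], [0, 0, 0]],
  [[0, 0, -0.55], [0, 0, 0]],
])

```text
time_s: 4.2
position: [0.5628, -0.137, 0.3008]
tool_rot: [[0.201, 0.98, -0.002], [0.98, -0.201, 0.001], [0.0, -0.002, -1.0]]
ft_force: [0.3, 0.2, -2.1]
grip_width: 0.0223
gripper_force: 78.4
```

Run:
```python
from h import *
o=env.observe();print(o["grip_width"],o["ft_force"])
for n in("top","side"):
    d,w=grab(n);dd=np.hypot(w[...,0]-.563,w[...,1]+.137)
    for lo,hi in((.155,.20),(.21,.26),(.05,.15)):
        m=(dd<.03)&(w[...,2]>lo)&(w[...,2]<hi);p=w[m]
        if len(p)>5:print(n,lo,len(p),p.mean(0),p[:,2].min(),cv2.minEnclosingCircle(p[:,:2].astype(np.float32)))
go([.498,.1115,.303],-12)
```

```text
0.02229547357797442 [ 0.34663763  0.19913237 -2.07347955]
side 0.155 207 [ 0.5543294  -0.14710491  0.18866116] 0.17548334716363498 ((0.5623094439506531, -0.13835430145263672), 0.017652984708547592)
side 0.21 534 [ 0.55758497 -0.14367634  0.23099459] 0.21000409258787633 ((0.5632498860359192, -0.13764186203479767), 0.018143851310014725)
shift [ 0.768 -0.377 -0.008] turn [-0.005 -0.001  0.009] mm 256.6
```

>>> step_arm([
  [[0.2, -0.1, 0], [0, 0, 0]],
  [[0.3, -0.15, 0], [0, 0, 0]],
  [[0.4, -0.2, 0], [0, 0, 0]],
  [[0.5, -0.25, 0], [0, 0, 0]],
  [[0.6, -0.3, 0], [0, 0, 0]],
  [[0.7, -0.34, 0], [0, 0, 0]],
  [[0.767, -0.372, 0], [0, 0, 0]],
  [[0.767, -0.372, 0], [0, 0, 0]],
  [[0.767, -0.372, 0], [0, 0, 0]],
  [[0.767, -0.372, 0], [0, 0, 0]],
])

```text
time_s: 5.13
position: [0.4999, 0.1102, 0.3011]
tool_rot: [[0.201, 0.98, -0.002], [0.98, -0.201, -0.0], [-0.001, -0.002, -1.0]]
ft_force: [0.1, -0.9, -1.0]
grip_width: 0.0226
gripper_force: 78.5
```

Run:
```python
from h import *
go([.4985,.111,.303],-12)
d,w=grab("side");dd=np.hypot(w[...,0]-.498,w[...,1]-.111)
for lo,hi in((.155,.20),(.205,.25),(.135,.15)):
    m=(dd<.05)&(w[...,2]>lo)&(w[...,2]<hi);p=w[m]
    if len(p)>5:print(lo,len(p),p[:,2].min(),cv2.minEnclosingCircle(p[:,:2].astype(np.float32)))
save(d["img"][30:230,130:330],"pics/s3.png",2.5)
```

```text
shift [ 0.002 -0.005 -0.006] turn [-0.002  0.001  0.009] mm 2.5
0.155 177 0.17686326709764646 ((0.5005793571472168, 0.10821089893579483), 0.0181377325206995)
0.205 395 0.2050185527235612 ((0.5013352036476135, 0.10869283974170685), 0.018056146800518036)
0.135 287 0.13504359330450577 ((0.5004751086235046, 0.10941332578659058), 0.03462858125567436)
```

View pics/s3.png

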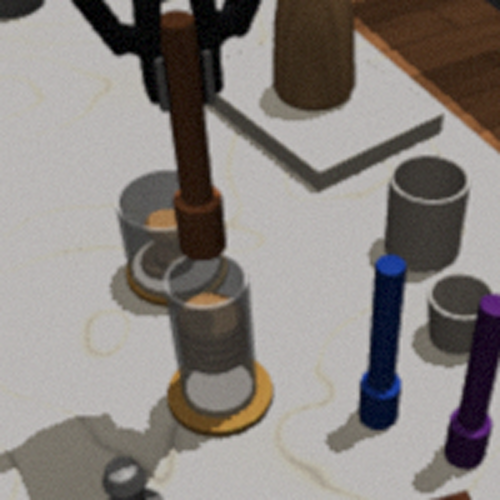

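The held plunger (foot at crop pixel 200,235) is over the tube rim (207,280) to within 1–2 mm. Lowering now.

>>> step_arm([
  [[0, 0, 0.05], [0, 0, 0]],
  [[0, 0, 0.1], [0, 0, 0]],
  [[0, 0, 0.14], [0, 0, 0]],
  [[0, 0, 0.17], [0, 0, 0]],
  [[0, 0, 0.2], [0, 0, 0]],
  [[0, 0, 0.23], [0, 0, 0]],
  [[0, 0, 0.26], [0, 0, 0]],
  [[0, 0, 0.28], [0, 0, 0]],
  [[0, 0, 0.3], [0, 0, 0]],
  [[0, 0, 0.32], [0, 0, 0]],
])

```text
time_s: 6.02
position: [0.5002, 0.1107, 0.206]
tool_rot: [[0.201, 0.98, 0.001], [0.98, -0.201, -0.0], [-0.0, 0.001, -1.0]]
ft_force: [0.4, -0.2, 2.8]
grip_width: 0.0224
gripper_force: 78.7
```

>>> step_arm([
  [[0, 0, 0.01], [0, 0, 0]],
  [[0, 0, 0.02], [0, 0, 0]],
  [[0, 0, 0.03], [0, 0, 0]],
  [[0, 0, 0.035], [0, 0, 0]],
  [[0, 0, 0.04], [0, 0, 0]],
  [[0, 0, 0.045], [0, 0, 0]],
  [[0, 0, 0.05], [0, 0, 0]],
  [[0, 0, 0.052], [0, 0, 0]],
  [[0, 0, 0.054], [0, 0, 0]],
  [[0, 0, 0.054], [0, 0, 0]],
])

```text
time_s: 6.85
position: [0.4999, 0.1108, 0.1898]
tool_rot: [[0.201, 0.98, -0.0], [0.98, -0.201, 0.0], [0.0, -0.0, -1.0]]
ft_force: [0.1, -0.6, 0.4]
grip_width: 0.0223
gripper_force: 78.7
```

>>> step_arm([
  [[0, 0, 0.003], [0, 0, 0]],
  [[0, 0, 0.006], [0, 0, 0]],
  [[0, 0, 0.009], [0, 0, 0]],
  [[0, 0, 0.012], [0, 0, 0]],
  [[0, 0, 0.012], [0, 0, 0]],
  [[0, 0, 0.012], [0, 0, 0]],
])

```text
time_s: 7.35
position: [0.4997, 0.1108, 0.1861]
tool_rot: [[0.201, 0.98, -0.001], [0.98, -0.201, 0.0], [0.0, -0.001, -1.0]]
ft_force: [0.9, -0.8, 0.4]
grip_width: 0.0228
gripper_force: 78.7
```

>>> step_arm([
  [[0, 0, 0.002], [0, 0, 0]],
  [[0, 0, 0.004], [0, 0, 0]],
  [[0, 0, 0.006], [0, 0, 0]],
  [[0, 0, 0.008], [0, 0, 0]],
  [[0, 0, 0.008], [0, 0, 0]],
  [[0, 0, 0.008], [0, 0, 0]],
])

```text
time_s: 7.85
position: [0.5001, 0.1109, 0.1857]
tool_rot: [[0.201, 0.98, 0.002], [0.98, -0.201, 0.0], [0.001, 0.002, -1.0]]
ft_force: [-2.1, 0.2, 15.8]
grip_width: 0.0225
gripper_force: 80.4
```

>>> step_arm([
  [[0, 0, 0.003], [0, 0, 0]],
  [[0, 0, 0.005], [0, 0, 0]],
  [[0, 0, 0.005], [0, 0, 0]],
  [[0, 0, 0.005], [0, 0, 0]],
])

```text
time_s: 8.18
position: [0.5004, 0.111, 0.1855]
tool_rot: [[0.201, 0.98, 0.004], [0.98, -0.201, 0.0], [0.001, 0.004, -1.0]]
ft_force: [-5.1, -0.3, 27.0]
grip_width: 0.0225
gripper_force: 81.7
```

Run:
```python
from h import *
print(env.observe()["ft_force"])
d,w=grab("side"); save(d["img"][30:230,130:330],"pics/s4.png",2.5)
```

```text
[-5.09861898 -0.3371826  26.96467945]
```

View pics/s4.png

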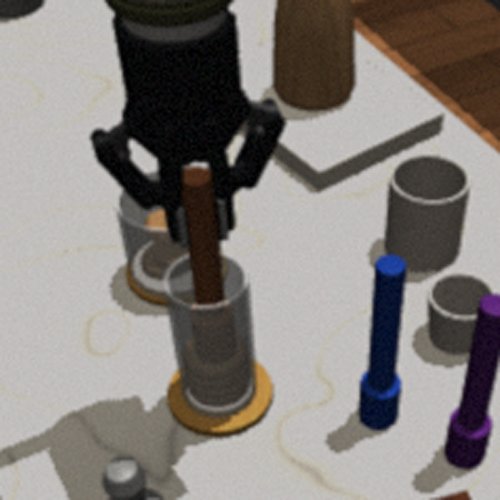

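The pods (crop pixel 215,375) now sit at the tube's bottom with the foot on them, under a 27 N press. I'll relax the press, then open.

>>> step_arm([
  [[0, 0, -0.004], [0, 0, 0]],
  [[0, 0, -0.008], [0, 0, 0]],
  [[0, 0, -0.008], [0, 0, 0]],
  [[0, 0, -0.008], [0, 0, 0]],
])

```text
time_s: 8.57
position: [0.4999, 0.1109, 0.1857]
tool_rot: [[0.201, 0.98, 0.001], [0.98, -0.201, 0.0], [0.0, 0.001, -1.0]]
ft_force: [-1.9, -0.2, 9.6]
grip_width: 0.0225
gripper_force: 79.6
```

>>> step_arm([
  [[0, 0, -0.002], [0, 0, 0]],
  [[0, 0, -0.003], [0, 0, 0]],
  [[0, 0, -0.003], [0, 0, 0]],
])

```text
time_s: 8.82
position: [0.4999, 0.1108, 0.1858]
tool_rot: [[0.201, 0.98, -0.0], [0.98, -0.201, 0.0], [0.0, -0.0, -1.0]]
ft_force: [-0.0, 0.7, 3.9]
grip_width: 0.0225
gripper_force: 78.7
```

>>> step_arm([
  [[0, 0, 0], [0, 0, 0]],
  [[0, 0, 0], [0, 0, 0]],
  [[0, 0, 0], [0, 0, 0]],
  [[0, 0, 0], [0, 0, 0]],
  [[0, 0, 0], [0, 0, 0]],
  [[0, 0, 0], [0, 0, 0]],
  [[0, 0, 0], [0, 0, 0]],
  [[0, 0, 0], [0, 0, 0]],
  [[0, 0, 0], [0, 0, 0]],
  [[0, 0, 0], [0, 0, 0]],
], jaw=80)

```text
time_s: 9.65
position: [0.4999, 0.1107, 0.1857]
tool_rot: [[0.201, 0.98, -0.0], [0.98, -0.201, -0.0], [-0.0, -0.0, -1.0]]
ft_force: [-0.9, -0.7, -0.4]
grip_width: 0.0796
gripper_force: 0.0
```

Run:
```python
from h import *
d,w=grab("side");dd=np.hypot(w[...,0]-.498,w[...,1]-.111)
for lo,hi in((.15,.17),(.17,.195),(.2,.25)):
    m=(dd<.02)&(w[...,2]>lo)&(w[...,2]<hi);p=w[m]
    if len(p)>5:print(lo,len(p),p[:,2].max(),cv2.minEnclosingCircle(p[:,:2].astype(np.float32)))
```

```text
0.15 92 0.16950304994331125 ((0.5014423727989197, 0.10824678838253021), 0.011989333666861057)
0.17 128 0.19491874303707873 ((0.5015757083892822, 0.10862705856561661), 0.011875252239406109)
0.2 323 0.24342522214482684 ((0.5017449855804443, 0.10899221897125244), 0.012295453809201717)
```

The plunger stands upright with its top at 0.243 m, which puts the foot at 63 mm. Retreating straight up.

>>> step_arm([
  [[0, 0, -0.06], [0, 0, 0]],
  [[0, 0, -0.14], [0, 0, 0]],
  [[0, 0, -0.24], [0, 0, 0]],
  [[0, 0, -0.34], [0, 0, 0]],
  [[0, 0, -0.42], [0, 0, 0]],
  [[0, 0, -0.42], [0, 0, 0]],
  [[0, 0, -0.42], [0, 0, 0]],
  [[0, 0, -0.42], [0, 0, 0]],
  [[0, 0, -0.42], [0, 0, 0]],
])

```text
time_s: 10.45
position: [0.4995, 0.1107, 0.3104]
tool_rot: [[0.201, 0.98, -0.003], [0.98, -0.201, 0.0], [-0.001, -0.003, -1.0]]
ft_force: [0.5, 1.0, 0.2]
grip_width: 0.08
gripper_force: 0.0
```

Run:
```python
from h import *
d,w=grab("side");dd=np.hypot(w[...,0]-.498,w[...,1]-.111)
for lo,hi in((.15,.17),(.2,.25)):
    m=(dd<.03)&(w[...,2]>lo)&(w[...,2]<hi);p=w[m]
    print(lo,len(p),p[:,2].max(),cv2.minEnclosingCircle(p[:,:2].astype(np.float32)))
save(d["img"][30:230,130:330],"pics/s5.png",2.5)
```

```text
0.15 101 0.1699982597709427 ((0.501814067363739, 0.10874367505311966), 0.012005381286144257)
0.2 320 0.2431766669602775 ((0.5013087391853333, 0.10980880260467529), 0.012718388810753822)
```

View pics/s5.png

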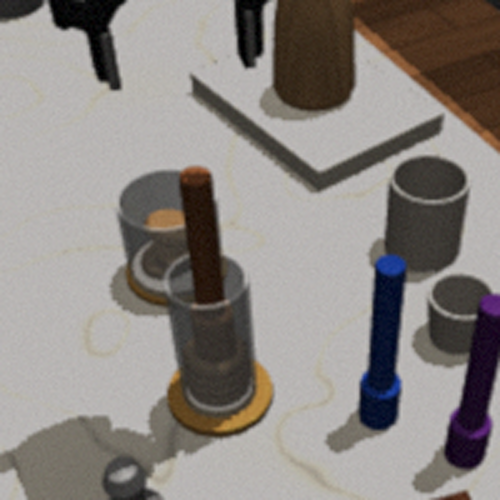

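The plunger (top at crop pixel 197,175) stands upright in the tube on the lowered pods, and the gripper is clear above it.

```bash
python3 -c "
from rig import close_job
print(close_job())"
```

```text
the job is handed in; nothing more can be done
None
```

The pods are at the bottom of the tube, packed with a press of about 27 N, and the released plunger stands upright on them with its foot at about 63 mm; the job is handed in at about 10.5 s, but no verdict was returned.

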